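Tip a standing strip down onto the planing board and push it up to the stop

TASK

Push over the thin wooden strip that stands on end on the planing board, so that it falls towards the stop and lies flat and still inside the pencilled outline. Then push the lying strip along the board until its end sits squarely against the stop, ready for planing, keeping it between the long sides of the outline. Only push it, never pick it up, and leave the glue bottle, the screw tin and the timber block where they are.

Things in the scene. Friction and masses are not known exactly. Their poses are not given: they have to be found in the camera images.
- board: Planing board of pale plywood, 380 x 150 x 15 mm, fixed flat on the bench, lying roughly across the robot's view. Origin: centre of its underside. Its x runs along its length towards the stop, z up; its top is at z = 15 mm. The strip stands at the end of the outline away from the stop.
- outline (a point): Centre of the thin dark pencilled outline on the board's top (board x = 5 mm, y = 0, z = 15 mm), axes as the board's. The outline is flat, 230 mm along x and 110 mm along y.
- stop_face (a point): Middle of the stop's face that looks to the strip: board x = 165 mm, y = 0, z = 24.5 mm. The stop is a fixed dark wooden bar across the board, 18 mm thick along x, 130 mm long, rising 12 mm above the board's top.
- strip: Plain timber strip 50 x 160 x 19 mm, about 60 to 120 g, loose, standing on end on the board, a broad face to the stop (within 0.1 rad). Its x is width, y length (+y up at the start), z thickness (0 to 19 mm, towards the stop at the start). Origin: centre of the broad face away from the stop. Pushed high on that face it tips about its lower front edge and falls; pushed low it may slide.
- strip_head (a point): Centre of the strip's end face that starts on top (body y = 80, z = 9.5 mm); it is this end that must finally sit against the stop.
- strip_foot (a point): Centre of the strip's end face that it stands on at the start (body y = -80, z = 9.5 mm).
- glue_bottle: White glue bottle with a grey nozzle, 40 x 62 x 162 mm, loose, standing on the bench behind the board. Origin: centre of its underside. To be left alone.
- screw_tin: Open grey tin of screws, 75 mm across, 73 mm high, loose, standing on the bench on the robot's side of the board. Origin: centre of its underside. To be left alone.
- block: Timber block 45 x 120 x 45 mm, loose, lying on the bench behind the board. Origin: centre of its underside; its length is along its y. To be left alone.
Things that resemble listed ones, but are neither listed nor needed, are in the scene too. Of the things like the strip, leave any that is yellow; of the rest the larger one is meant.

How it is judged:
By the outcome, as a careful person would: the job done as asked, in the order asked, and still so for the second after the job is handed in, with the robot touching nothing.
It also fails if it takes over 42 s, if anything falls off the work surface, if the arm or the gripper's body presses on something with over 40 N, if the wrist force passes 120 N, or if a joint passes its speed limit or range.

ROBOT

A 6-joint arm with a two-finger parallel gripper is mounted at the origin on a cart in front of the work surface, level with it; the furniture and walls round the work are solid. World frame = base frame: x ahead of the robot, y to its left, z up, the work surface at z = 0. Lengths are in m, angles in rad, forces in N, time in s.
With the tool pointing down it reaches from about 0.35 to 0.85 m from the base axis. Payload 8.1 kg.
Tool frame: the origin (TCP) lies at the very end of the fingers, on their centre line; the grasp point (between the pads) lies 19 mm behind it; z points along the fingers, y is the line along which they close (so a half turn about z gives the same grasp; the last joint's range is limited). The gripper opens to 93 mm and grips with 3 to 60 N. Pads are 15 mm wide; open, the fingers measure 128 mm over their backs; the gripper's body (75 mm by 188 mm) begins 65 mm behind the grasp point.
Start: joints at [-1.319, 0.13, 1.488, -0, 1.523, -0.085], TCP at [0.198, -0.566, 0.219] pointing down, gripper open.
Joint ranges: [-2.96, 2.96], [-0.89, 2.26], [0.02, 2.5], [-1.34, 4.48], [0, 2.73], [-2.66, 2.66]. Speed limits (rad/s): [2.39, 2.39, 2.79, 3.14, 3.14, 3.14].

INTERFACE

Orientations are given as a rotation vector (axis times angle).
In Python, from plant import robot gives the robot as it stands.
- The arm moves only by the tool play_rows, never from a script. Its argument "deltas" is one flat list of numbers, 5 for each row, row after row: the shift along the tool's x, y, z in mm, then the turn about the tool's z in degrees, then the finger opening in mm, from 0 to 93. A call has 1 to 10 rows; each row shifts and turns the commanded pose from where the row before left it, along the tool's axes as they then stand; what a row does not reach is not made up. A row lasts 1/12 s, in which the tool goes at most 41.7 mm and 7.16 degrees, less where a joint would pass 70% of its speed; a pose out of reach is approached as far as the arm can. A call with a gripper value outside its range is refused whole. The fingers move at their own pace and stop on an object; "newtons" is the grip in N (left out, the last holds). Time passes only in rows, so rows that do not move let the fingers close. It gives the time, the measured TCP pose, the force, the opening and the grip force at its end, in the units of the state.
- robot.read_state(): the state, without advancing time (a new reading comes with each control period).
- robot.read_camera(name): name is "scene" or "top" or "wrist"; returns a dict with "pixels" (420x560x3 uint8, blue, green, red), "mtx" (3x3 intrinsics, pixels), "D" ([k1, k2, p1, p2, k3] as OpenCV has them; the pictures are not rectified), "eye" and "rotation" of the camera in the world. Camera axes: x right, y up, looking along -z (the intrinsics and any distortion apply to the point x, -y, -z); pixel columns grow to the right and rows downward; lengths in m; the calibration is good to about 2 mm. A picture is of the moment at which its call begins. There is no depth.
- robot.close_job(): hands the job in; it is judged then, once.
The state is a dict: "t": time; "q": joint angles; "dq": joint speeds; "joint_torque": joint torques, N m; "tool_pos": TCP position; "orientation": TCP orientation; "force": force on the tool from outside, world axes, zero at the start; "wrist_torque": the same for the moment, N m; "opening": finger opening in m; "gripper_force": force on a finger pad.
Only numpy, scipy, OpenCV 4.12 (cv2) and the standard library are available. Lean on these libraries where they do the work, as an engineer would, in place of code of your own. Each camera call takes 0.05 s, during which the arm holds its last target. There are 200 camera calls.

## Working session

There is one attempt and no reset: what is moved stays moved. The work goes in short steps, Python scripts to look and compute and a tool call to move; the robot and the scene stay as the last step left them, time stands still between calls to the robot, and variables do not carry over. Pictures are saved under pics/ and viewed, at most 10 in all, crops included, and the job is handed in when it is done.

Besides the shell and the picture viewer there is one more tool, called by a JSON object that holds its "method" and its "body", one argument or row to a line. play_rows: Moves the arm, as the interface text tells. Its arguments: {"type":"object","properties":{"deltas":{"type":"array"},"newtons":{"type":"number"}},"required":["deltas"]}

```bash
mkdir -p pics; cat > h.py <<'E'
import numpy as np, cv2
from plant import robot
def cam(n):
    c=robot.read_camera(n); return c
def ray(c,uv):
    p=cv2.undistortPoints(np.array([[uv]],float),np.array(c["mtx"]),np.array(c["D"]))[0,0]
    d=np.array(c["rotation"])@np.array([p[0],-p[1],-1.0]); return np.array(c["eye"]),d
def onz(c,uv,z):
    e,d=ray(c,uv); return e+d*(z-e[2])/d[2]
def proj(c,P):
    R=np.array(c["rotation"]); q=(np.atleast_2d(P)-np.array(c["eye"]))@R; q=q*[1,-1,-1]
    return cv2.projectPoints(q,np.zeros(3),np.zeros(3),np.array(c["mtx"]),np.array(c["D"]))[0][:,0]
E
python3 - <<'E'
from h import *
for n in("scene","top"):
    c=cam(n); cv2.imwrite(f"pics/{n}0.png",c["pixels"]); print(n,np.round(c["eye"],3),np.round(c["rotation"],2).tolist())
s=robot.read_state(); print(s["tool_pos"],s["orientation"],s["t"])
E
```

```text
scene [0.22  0.572 0.82 ] [0.3, -1.04, -2.4]
top [ 0.509 -0.034  0.961] [0.08, -0.09, -1.57]
[ 0.19819949 -0.56578393  0.21768913] [-3.09550883e+00 -5.26344128e-01  2.33299178e-04] 0.1
```

```bash
sed -i 's/np.array(c\["rotation"\])/cv2.Rodrigues(np.array(c["rotation"],float))[0]/' h.py; grep -n Rodr h.py
```

```text
7:    d=cv2.Rodrigues(np.array(c["rotation"],float))[0]@np.array([p[0],-p[1],-1.0]); return np.array(c["eye"]),d
11:    R=cv2.Rodrigues(np.array(c["rotation"],float))[0]; q=(np.atleast_2d(P)-np.array(c["eye"]))@R; q=q*[1,-1,-1]
```

View pics/scene0.png

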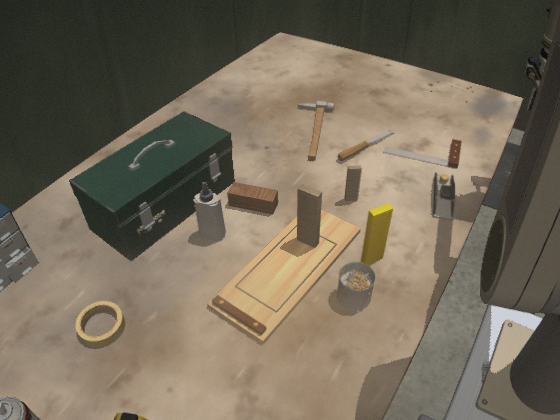

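View pics/top0.png

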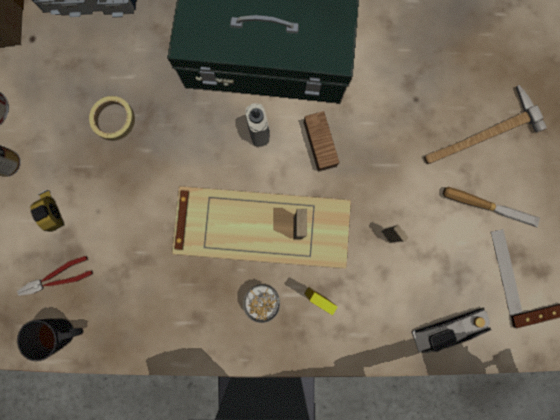

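```bash
python3 - <<'E'
from h import *
c=cam("top"); im=c["pixels"]; hsv=cv2.cvtColor(im,cv2.COLOR_BGR2HSV)
print([hsv[v,u].tolist() for u,v in((250,215),(330,240),(160,220),(301,215),(301,232),(285,220),(182,220))])
cr=im[175:275,165:360]; a=cv2.resize(cr,None,fx=4,fy=4,interpolation=cv2.INTER_CUBIC)[:,:780]
s=cam("scene"); cv2.imwrite("pics/cropt.png",a)
b=cv2.resize(s["pixels"][170:350,200:400],None,fx=3,fy=3,interpolation=cv2.INTER_CUBIC); cv2.imwrite("pics/crops.png",b)
m=cv2.inRange(hsv,(12,85,120),(30,255,255)); m[:175]=0;m[275:]=0;m[:,:165]=0;m[:,360:]=0
m=cv2.morphologyEx(m,cv2.MORPH_OPEN,np.ones((3,3)))
P=np.array([onz(c,(u,v),.015)[:2] for v,u in zip(*np.nonzero(m))],np.float32)
r=cv2.minAreaRect(P*1000); print(r)
print(cv2.boxPoints(r))
E
```

```text
[[23, 86, 171], [23, 84, 171], [19, 56, 145], [16, 68, 127], [19, 71, 129], [15, 99, 116], [11, 169, 77]]
((574.8019409179688, -4.537384033203125), (377.212158203125, 149.05380249023438), 85.63317108154297)
[[ 486.13058 -186.92134]
 [ 634.7517  -198.27055]
 [ 663.47327  177.84657]
 [ 514.8522   189.19579]]
```

View pics/cropt.png

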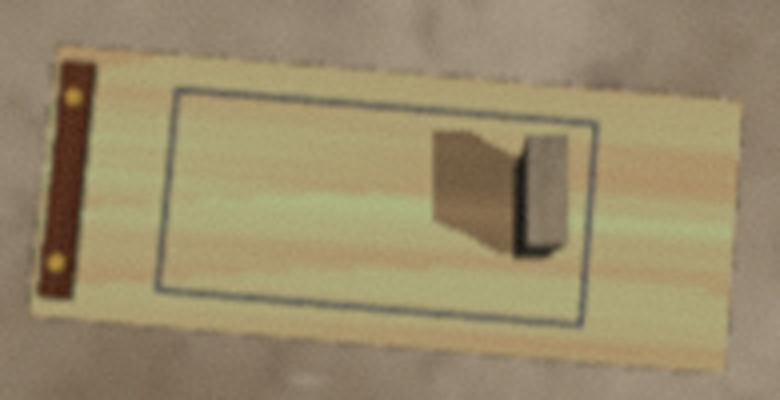

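View pics/crops.png

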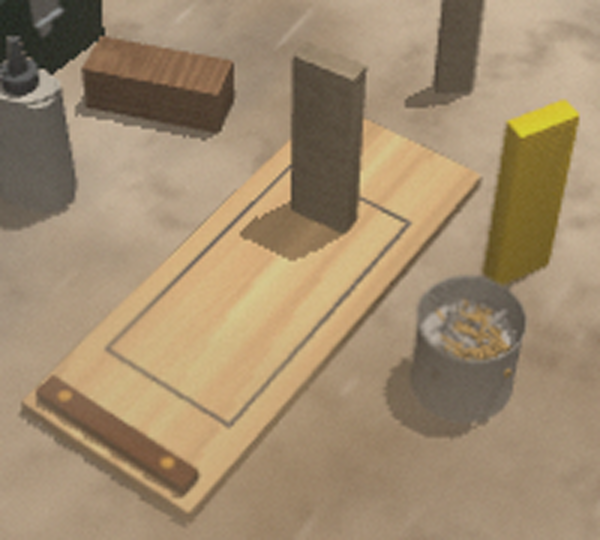

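The candidates in scene are the strip on the board (309,217), a smaller one (352,183) and a yellow one (377,235). In top they sit at (301,222), (393,232) and (315,297). The crop shows the large brown one standing on the outline end away from the stop (top face about crop 524–568,135–247), so that is the strip.

```bash
cat >> h.py <<'E'
TH=np.deg2rad(85.633); BX=np.array([np.cos(TH),np.sin(TH)]); BY=np.array([-BX[1],BX[0]]); B0=np.array([.5748,-.0045])
def tob(p): d=np.asarray(p)[:2]-B0; return np.round(np.array([d@BX,d@BY])*1000,1)
def tool():
    s=robot.read_state(); R=cv2.Rodrigues(np.array(s["orientation"],float))[0]
    return tob(s["tool_pos"]),round(s["tool_pos"][2]*1000,1),round(np.rad2deg(np.arctan2(R[1,0],R[0,0])-TH),2),np.round(R[:,2],3),np.round(s["force"],1),round(s["t"],2)
E
python3 - <<'E'
from h import *
c=cam("top"); f=lambda u,v,z:tob(onz(c,(u/4+164.6,v/4+174.6),z))
print("outline",[f(u,v,.015).tolist() for u,v in((178,89),(597,123),(581,325),(158,291))])
print("stop",[f(u,v,.027).tolist() for u,v in((97,64),(73,299))])
st=[f(u,v,.175) for u,v in((528,135),(568,137),(564,247),(524,246))]; print("top",st)
s=cam("scene"); g=lambda u,v,z:tob(onz(s,(u/3+200-.33,v/3+170-.33),z))
print("scene top",[g(u,v,.175).tolist() for u,v in((293,57),(310,47),(366,68),(358,82))],"front base",[g(u,v,.015).tolist() for u,v in((292,205),(358,235))])
print("bottle",tob(onz(c,(257,115),.16)),"block",tob(onz(c,(322,140),.045)),"small",tob(onz(c,(390,232),.08)),"yellow",tob(onz(c,(322,300),.15)),"tin",tob(onz(c,(262,303),.07)))
print(tool(),robot.read_state()["q"])
E
```

```text
outline [[120.0, -55.7], [-110.1, -55.1], [-109.1, 55.1], [120.4, 55.1]]
stop [[163.4, -64.4], [163.7, 63.1]]
top [array([-66.4, -27.1]), array([-84.6, -27.6]), array([-86.3,  22.3]), array([-68.3,  23.2])]
scene top [[-62.4, -23.5], [-78.2, -20.0], [-82.6, 24.2], [-67.2, 27.7]] front base [[-69.3, -27.2], [-73.2, 31.9]]
bottle [  20.9 -200.9] block [-115.6 -194.4] small [-263.4   -4.8] yellow [-126.6  135.3] tin [-15.5 157.7]
(array([-588.7,  332.7]), np.float64(218.3), np.float64(-66.34), array([-0.   ,  0.001, -1.   ]), array([-0.6, -0.2,  0.1]), 0.3) [-1.31940962e+00  1.30673129e-01  1.48857110e+00 -1.97022196e-05
  1.52297287e+00 -8.53796507e-02]
```

{"method": "play_rows", "body": {
  "deltas": [0, 0, -3, -6.83, 15, 0, 0, -3, -6.83, 15, 0, 0, -3, -6.83, 15, 0, 0, -3, -6.83, 15, 0, 0, -3, -6.83, 15, 0, 0, -3, -6.83, 15, 0, 0, -3, -6.83, 15, 0, 0, -3, -6.83, 15, 0, 0, -3, -6.83, 15, 0, 0, -3, -6.83, 15],
  "newtons": 20
}}

```text
t: 1.13
tool_pos: [0.1983, -0.5662, 0.2487]
orientation: [-2.261, -2.181, -0.0]
force: [-0.4, 0.3, -0.1]
opening: 0.0307
gripper_force: 0.0
```

```bash
python3 -c "
from h import *
t=tool();print(t)
d=np.array([-118,-2])-t[0];a=np.deg2rad(t[2]);print(d@[np.cos(a),np.sin(a)],-(d@[-np.sin(a),np.cos(a)]))"
```

```text
(array([-588.8,  332.7]), np.float64(248.7), np.float64(2.3), array([-0.,  0., -1.]), array([-0.4,  0.3, -0.1]), 1.13)
456.9886102592334 353.3244119691342
```

{"method": "play_rows", "body": {
  "deltas": [20, 17, 0, 0, 15, 24, 18, 0, 0, 15, 24, 18, 0, 0, 15, 24, 18, 0, 0, 15, 24, 18, 0, 0, 15, 24, 18, 0, 0, 15, 24, 18, 0, 0, 15, 24, 18, 0, 0, 15, 24, 18, 0, 0, 15, 24, 18, 0, 0, 15]
}}

```text
t: 1.97
tool_pos: [0.3878, -0.3367, 0.2488]
orientation: [2.267, 2.174, 0.0]
force: [-0.2, -0.3, -0.8]
opening: 0.0149
gripper_force: 0.0
```

{"method": "play_rows", "body": {
  "deltas": [24, 18, 0, 0, 15, 24, 18, 0, 0, 15, 24, 18, 0, 0, 15, 24, 18, 0, 0, 15, 24, 18, 0, 0, 15, 24, 18, 0, 0, 15, 22, 18, 0, 0, 15, 22, 18, 0, 0, 15, 20, 16, 0, 0, 15, 15, 14, 0, 0, 15]
}}

```text
t: 2.8
tool_pos: [0.5712, -0.1206, 0.2486]
orientation: [-2.266, -2.176, -0.001]
force: [0.2, 0.1, -0.0]
opening: 0.015
gripper_force: 0.0
```

```bash
python3 -c "
from h import *
print(tool())
c=cam('scene');cv2.imwrite('pics/s1.png',c['pixels'])"
```

```text
(array([-116. ,   -5.3]), np.float64(248.6), np.float64(2.03), array([ 0.,  0., -1.]), array([ 0.2,  0.1, -0. ]), 2.8)
```

{"method": "play_rows", "body": {
  "deltas": [0, -3, 10, 0, 15, 0, 0, 20, 0, 15, 0, 0, 20, 0, 15, 0, 0, 20, 0, 15, 0, 0, 20, 0, 15, 0, 0, 10, 0, 15, 4, 0, 0, 0, 15, 4, 0, 0, 0, 15, 4, 0, 0, 0, 15, 0, 0, 0, 0, 15]
}}

```text
t: 3.68
tool_pos: [0.5687, -0.1099, 0.1504]
orientation: [2.265, 2.173, 0.003]
force: [-0.1, 0.4, -0.5]
opening: 0.015
gripper_force: 0.0
```

```bash
python3 -c "
from h import *
print(tool())
c=cam('scene');cv2.imwrite('pics/s2.png',cv2.resize(c['pixels'][100:350,180:430],None,fx=2.4,fy=2.4))"
```

```text
(array([-105.6,   -2. ]), np.float64(150.4), np.float64(1.99), array([ 0.003, -0.   , -1.   ]), array([-0.1,  0.4, -0.5]), 3.68)
```

View pics/s2.png

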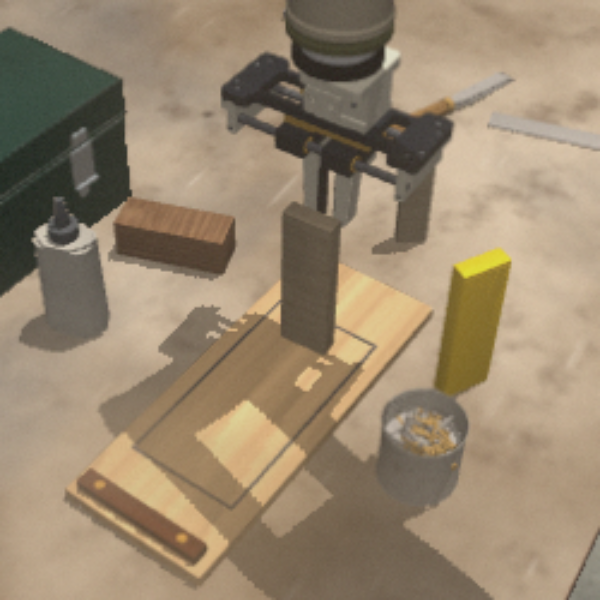

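The fingers (crop about 330,190) are behind the upright strip (310,280), so I'll push slowly.

{"method": "play_rows", "body": {
  "deltas": [3, 0, 0, 0, 15, 3, 0, 0, 0, 15, 3, 0, 0, 0, 15, 3, 0, 0, 0, 15, 3, 0, 0, 0, 15, 3, 0, 0, 0, 15, 3, 0, 0, 0, 15, 2, 0, 0, 0, 15]
}}

```text
t: 4.4
tool_pos: [0.5687, -0.0869, 0.1486]
orientation: [-2.267, -2.175, -0.0]
force: [0.4, -0.6, 0.4]
opening: 0.015
gripper_force: 0.0
```

{"method": "play_rows", "body": {
  "deltas": [2, 0, 0, 0, 15, 2, 0, 0, 0, 15, 2, 0, 0, 0, 15, 2, 0, 0, 0, 15]
}}

```text
t: 4.73
tool_pos: [0.569, -0.0793, 0.1486]
orientation: [-2.268, -2.174, 0.0]
force: [0.3, 0.5, -0.1]
opening: 0.0149
gripper_force: 0.0
```

```bash
python3 -c "
from h import *
print(tool())
c=cam('scene');cv2.imwrite('pics/s3.png',cv2.resize(c['pixels'][100:350,180:430],None,fx=2.4,fy=2.4))"
```

```text
(array([-75.,   0.]), np.float64(148.6), np.float64(1.96), array([-0.,  0., -1.]), array([ 0.3,  0.5, -0.1]), 4.73)
```

View pics/s3.png

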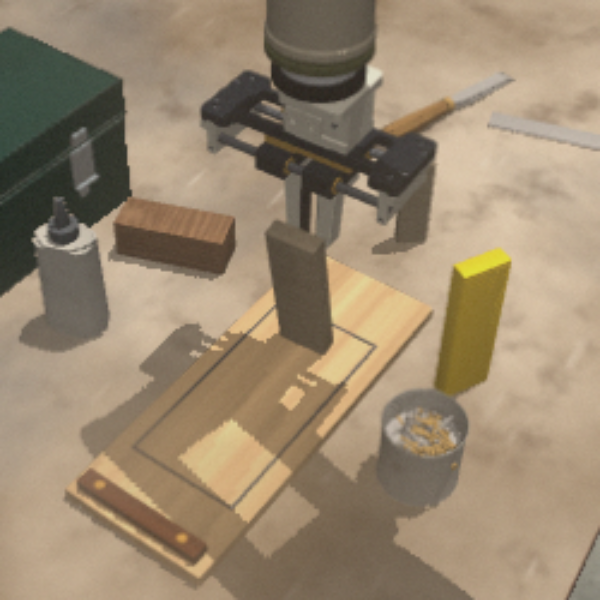

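The strip is tilting towards the stop (head at about 298,235, foot unmoved at 305,345), so I'll continue gently and then let it fall.

{"method": "play_rows", "body": {
  "deltas": [2, 0, 0, 0, 15, 2, 0, 0, 0, 15, 2, 0, 0, 0, 15, 2, 0, 0, 0, 15, 2, 0, 0, 0, 15, 0, 0, 0, 0, 15, 0, 0, 0, 0, 15, 0, 0, 0, 0, 15, 0, 0, 0, 0, 15, 0, 0, 0, 0, 15]
}}

```text
t: 5.62
tool_pos: [0.5695, -0.0695, 0.1486]
orientation: [-2.268, -2.174, -0.0]
force: [-0.0, 0.2, 0.1]
opening: 0.0149
gripper_force: 0.0
```

{"method": "play_rows", "body": {
  "deltas": [-15, 0, 0, 0, 15, -15, 0, 0, 0, 15, -15, 0, 0, 0, 15, -15, 0, 0, 0, 15, 0, 0, 0, 0, 15, 0, 0, 0, 0, 15]
}}

```text
t: 6.12
tool_pos: [0.5669, -0.1298, 0.1486]
orientation: [-2.269, -2.172, -0.0]
force: [0.7, 0.2, -0.3]
opening: 0.015
gripper_force: 0.0
```

```bash
python3 -c "
from h import *
print(tool())
c=cam('scene');cv2.imwrite('pics/s4.png',cv2.resize(c['pixels'][150:350,180:400],None,fx=3,fy=3))"
```

```text
(array([-125.6,   -1.6]), np.float64(148.6), np.float64(1.87), array([-0.,  0., -1.]), array([ 0.7,  0.2, -0.3]), 6.12)
```

View pics/s4.png

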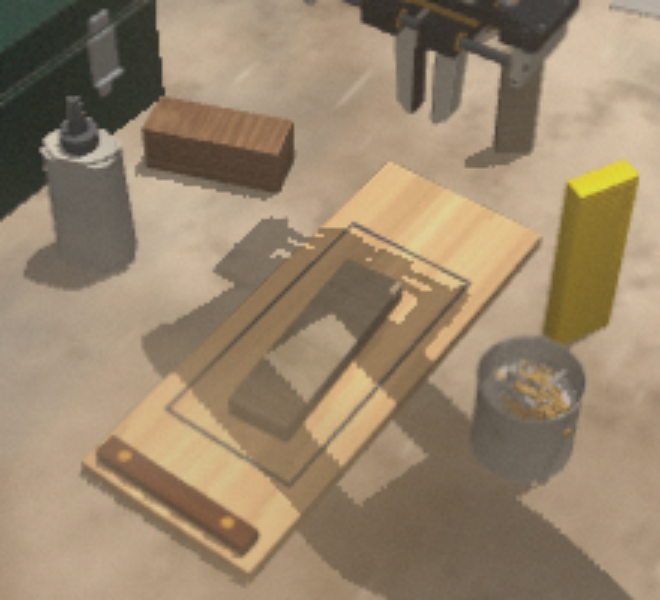

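The strip lies flat inside the outline, with head corners at crop (231,405) and (290,432) and foot corners at (345,260) and (400,285).

```bash
python3 -c "
from h import *
s=cam('scene');print([tob(onz(s,(u/3+180-.33,v/3+150-.33),.034)).tolist() for u,v in((231,405),(290,432),(400,285),(345,260))])"
```

```text
[[103.6, -8.6], [97.9, 38.5], [-59.1, 24.0], [-55.9, -24.5]]
```

```bash
python3 -c "
from h import *
s=cam('scene');f=lambda u,v,z:tob(onz(s,(u/3+180-.33,v/3+150-.33),z)).tolist()
print([f(u,v,0) for u,v in((547,335),(572,345),(607,315))])
for z in (.1,.13,.16): print(z,[f(u,v,z) for u,v in((568,182),(602,197),(637,175),(622,160))])"
```

```text
[[-108.0, 127.7], [-110.4, 148.1], [-152.6, 155.8]]
0.1 [[-167.0, 99.9], [-167.7, 128.3], [-204.4, 138.8], [-212.6, 121.9]]
0.13 [[-137.3, 112.3], [-137.9, 139.5], [-173.1, 149.6], [-181.0, 133.3]]
0.16 [[-107.5, 124.7], [-108.1, 150.7], [-141.7, 160.3], [-149.3, 144.8]]
```

{"method": "play_rows", "body": {
  "deltas": [10, 0, 0, 1.9, 20, 10, -3, 5, 0, 20, 0, 0, 17, 0, 20, 0, 0, 20, 0, 20, 0, 0, 20, 0, 20, 0, 0, 20, 0, 20, 0, 0, 20, 0, 20, 0, 0, 14, 0, 20, 0, 0, 7, 0, 20, 0, 0, 0, 0, 20]
}}

```text
t: 7.1
tool_pos: [0.5633, -0.1078, 0.0233]
orientation: [-2.299, -2.136, 0.003]
force: [-0.7, 0.5, -0.2]
opening: 0.0201
gripper_force: 0.0
```

```bash
python3 -c "
from h import *
print(tool())"
```

```text
(array([-103.9,    3.6]), np.float64(23.3), np.float64(0.15), array([-0.004,  0.001, -1.   ]), array([-0.7,  0.5, -0.2]), 7.1)
```

{"method": "play_rows", "body": {
  "deltas": [8, 0, 0, 0, 20, 8, 0, 0, 0, 20, 6, 0, 0, 0, 20, 5, 0, 0, 0, 20, 4, 0, 0, 0, 20, 4, 0, 0, 0, 20, 4, 0, 0, 0, 20, 4, 0, 0, 0, 20, 4, 0, 0, 0, 20, 4, 0, 0, 0, 20]
}}

```text
t: 7.93
tool_pos: [0.569, -0.0581, 0.0257]
orientation: [2.303, 2.136, -0.0]
force: [-0.5, -1.3, 0.6]
opening: 0.02
gripper_force: 0.7
```

{"method": "play_rows", "body": {
  "deltas": [4, 0, 0, 0, 20, 4, 0, 0, 0, 20, 4, 0, 0, 0, 20, 4, 0, 0, 0, 20, 4, 0, 0, 0, 20, 4, 0, 0, 0, 20, 3, 0, 0, 0, 20, 2, 0, 0, 0, 20]
}}

```text
t: 8.6
tool_pos: [0.5711, -0.0289, 0.0256]
orientation: [-2.303, -2.137, -0.0]
force: [0.0, -0.5, 1.3]
opening: 0.0202
gripper_force: 0.6
```

```bash
python3 -c "
from h import *
print(tool())
c=cam('scene');cv2.imwrite('pics/s5.png',cv2.resize(c['pixels'][150:350,180:400],None,fx=3,fy=3))"
```

```text
(array([-24.6,   1.8]), np.float64(25.6), np.float64(0.08), array([-0.,  0., -1.]), array([ 0. , -0.5,  1.3]), 8.6)
```

View pics/s5.png

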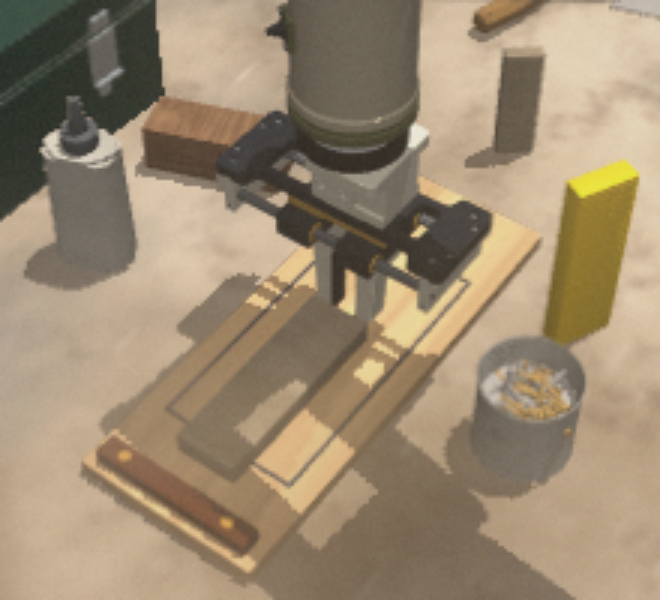

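The strip is straight and in full contact with both fingers, its head at crop (178,437)–(236,466), about 25 mm short of the stop. I'll keep pushing.

{"method": "play_rows", "body": {
  "deltas": [3, 0, 0, 0, 20, 3, 0, 0, 0, 20, 3, 0, 0, 0, 20, 3, 0, 0, 0, 20, 2, 0, 0, 0, 20, 2, 0, 0, 0, 20, 1, 0, 0, 0, 20, 1, 0, 0, 0, 20]
}}

```text
t: 9.32
tool_pos: [0.5724, -0.0113, 0.0256]
orientation: [-2.303, -2.137, 0.0]
force: [-0.2, -0.9, -0.3]
opening: 0.0201
gripper_force: 0.3
```

```bash
python3 -c "
from h import *
print(tool())
s=cam('top');cv2.imwrite('pics/t6.png',cv2.resize(s['pixels'][175:275,165:360],None,fx=4,fy=4,interpolation=2))"
```

```text
(array([-6.9,  1.8]), np.float64(25.6), np.float64(0.08), array([-0.,  0., -1.]), array([-0.2, -0.9, -0.3]), 9.32)
```

{"method": "play_rows", "body": {
  "deltas": [1, 0, 0, 0, 20, 1, 0, 0, 0, 20, 1, 0, 0, 0, 20, 1, 0, 0, 0, 20]
}}

```text
t: 9.7
tool_pos: [0.5727, -0.0074, 0.0256]
orientation: [-2.303, -2.136, 0.0]
force: [0.4, 0.1, -0.3]
opening: 0.02
gripper_force: 0.2
```

{"method": "play_rows", "body": {
  "deltas": [1, 0, 0, 0, 20, 1, 0, 0, 0, 20, 0, 0, 0, 0, 20]
}}

```text
t: 9.95
tool_pos: [0.5727, -0.0066, 0.0256]
orientation: [2.302, 2.136, -0.003]
force: [-1.3, -7.3, -0.1]
opening: 0.02
gripper_force: 3.2
```

{"method": "play_rows", "body": {
  "deltas": [0.5, 0, 0, 0, 20, 0.5, 0, 0, 0, 20, 0, 0, 0, 0, 20]
}}

```text
t: 10.2
tool_pos: [0.5727, -0.0065, 0.0256]
orientation: [2.302, 2.135, -0.004]
force: [-2.5, -10.8, 0.2]
opening: 0.0201
gripper_force: 5.1
```

```bash
python3 -c "
from h import *
print(tool())
c=cam('scene');cv2.imwrite('pics/s7.png',cv2.resize(c['pixels'][190:350,190:340],None,fx=3.7,fy=3.7,interpolation=2))"
```

```text
(array([-2.2,  1.9]), np.float64(25.6), np.float64(0.05), array([-0.001, -0.003, -1.   ]), array([ -2.5, -10.8,   0.2]), 10.2)
```

View pics/s7.png

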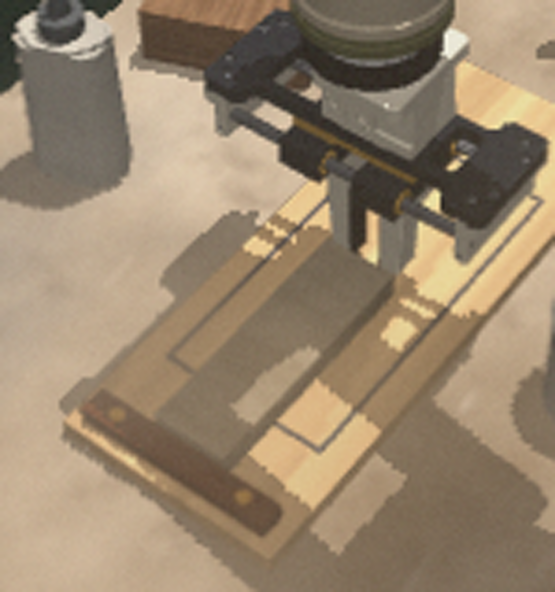

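The strip's head is against the stop from crop (160,415) to (232,465), square and inside the outline's long sides, with a firm 11 N. I'll retract straight back and then up.

{"method": "play_rows", "body": {
  "deltas": [-3, 0, 0, 0, 20, -6, 0, 0, 0, 20, -10, 0, 0, 0, 20, -15, 0, 0, 0, 20, -15, 0, -10, 0, 20, -10, 0, -20, 0, 20, 0, 0, -30, 0, 20, 0, 0, -35, 0, 20, 0, 0, -35, 0, 20, 0, 0, -30, 0, 20]
}}

```text
t: 11.08
tool_pos: [0.5688, -0.064, 0.1882]
orientation: [2.303, 2.135, 0.002]
force: [-0.0, -0.5, -0.3]
opening: 0.0199
gripper_force: 0.0
```

{"method": "play_rows", "body": {
  "deltas": [-30, 0, -20, 0, 20, -30, 0, -10, 0, 20, -35, 0, 0, 0, 20, -35, 0, 0, 0, 20, -35, 0, 0, 0, 20, -30, 0, 0, 0, 20, 0, 0, 0, 0, 20, 0, 0, 0, 0, 20, 0, 0, 0, 0, 20]
}}

```text
t: 11.83
tool_pos: [0.5537, -0.2576, 0.2154]
orientation: [-2.303, -2.135, -0.001]
force: [0.1, 0.5, 1.2]
opening: 0.0199
gripper_force: 0.0
```

```bash
python3 -c "
from h import *
print(tool())
s=cam('top');cv2.imwrite('pics/t8.png',cv2.resize(s['pixels'][175:275,165:360],None,fx=4,fy=4,interpolation=2))"
```

```text
(array([-254. ,    1.7]), np.float64(215.4), np.float64(0.03), array([-0.   ,  0.001, -1.   ]), array([0.1, 0.5, 1.2]), 11.83)
```

View pics/t8.png

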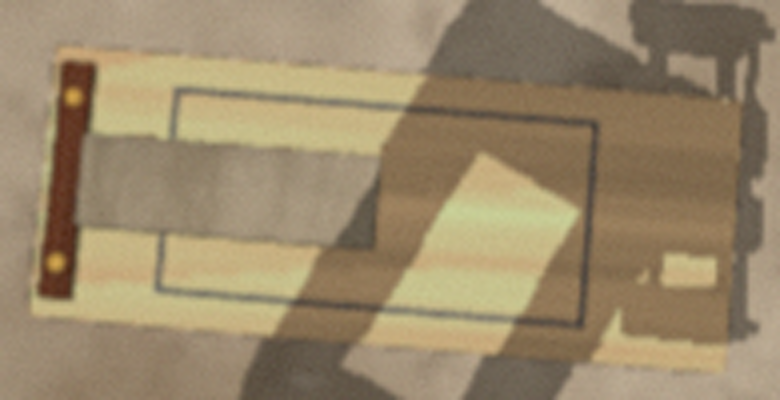

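The strip's end sits flush and square against the stop (crop x≈80–90, y 135–228), between the outline's long sides, and the robot is clear.

```bash
python3 -c "
from plant import robot
print(robot.close_job())"
```

```text
the job is handed in; nothing more can be done
None
```

The strip was tipped over flat inside the outline, then pushed square against the stop between the outline's long sides; the arm touched nothing else, and the job was handed in at about 12 s.

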